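# Put the stray domino away and snap the spring lid shut

## Task

Lay the domino that lies by itself on the table flat in the open well on top of the grey drawer box, then tip the box's spring lid over past its snap point so that it springs shut, and press its front edge down until the lid beds fully home on its rubber seal. Only ever push the lid lightly (it must never take more than 12 N), and leave the tray, cup, tumbler and bowl where they are.

Things in the scene. Friction and masses are not known exactly. Their poses are not given: they have to be found in the camera images.
- box: Grey plastic drawer box fixed to the table, 120 x 120 mm. Origin: centre of its underside; z up; the immovable drawer front with a small ledge faces its -x. A stiff 128 x 128 mm collar round its top carries the lid, set 0 to 14 mm up; that LIFT varies and is not measured. Collar rim: z = 65 mm + LIFT. Lid hinge: along the +x top edge, parallel to y, at x = 58 mm, z = 68 mm + LIFT.
- well (a point): Centre of the floor of the open well on top of the box, 41 mm above the table. The well is 108 x 108 mm inside, its own walls 6 mm thick and 24 mm high; axes as the box's.
- lid_hinge (a joint): Angle (rad) of the sprung hinge of the lid, a 118 x 118 x 5 mm panel reaching 120 mm from the hinge: 0 = shut, 1.9 = open (start: leans back past upright, free edge at x = 101 to 104 mm, z = 180 mm + LIFT in the box's frame). Bistable: stays open above about 1.1 (snap point), springs shut below. To tip: push its back near the free edge to the box's -x; 3 to 4 N at first, none at 1.1.
- lid (a joint): Angle (rad) by which the lid still stands up on its stiff rubber seal: 0.04 to 0.06 until pressed (5 to 7 mm at the front edge), 0 = fully home, at its stop. When shut, about 7 N straight down within 15 mm of the front edge (box x about -50 mm) squeezes it home, more nearer the hinge; past home it climbs 3 N per mm or more. It stays where left. Top face when home: z = 70.5 mm + LIFT.
- domino: The stray domino, a green tile 56 (x) x 28 (y) x 12 (z) mm, 30 g, lying flat on the table away from the tray. Origin: centre of its underside.
- tray: Wooden tray 150 x 200 x 22 mm with nine more green dominoes fixed in it. Bystander. Origin: centre of its underside.
- cup: Steel coffee cup, 72 mm across, 65 mm high. Bystander. Origin: centre of its underside.
- tumbler: Clear plastic tumbler, 68 mm across, 95 mm high. Bystander. Origin: centre of its underside.
- bowl: Small glazed bowl, 100 mm across, 42 mm high. Bystander. Origin: centre of its underside.
Mind the look-alikes: they are no part of the job. What is meant by the box is not green, and is the smaller of those in its own colour.

How it is judged:
By the outcome, as a careful person would: the job done as asked, in the order asked, and still so for the second after the job is handed in, with the robot touching nothing.
It also fails if it takes over 72 s, if anything falls off the work surface, if the arm or the gripper's body presses on something with over 40 N, if the wrist force passes 120 N, or if a joint passes its speed limit or range.

## Robot

A 7-joint arm with a two-finger parallel gripper is mounted at the origin on the work surface. World frame = base frame: x ahead of the robot, y to its left, z up, the work surface at z = 0. Lengths are in m, angles in rad, forces in N, time in s.
With the tool pointing down it reaches from about 0.425 to 0.875 m from the base axis. Payload 4.7 kg.
Tool frame: the origin (TCP) lies where the fingers leave the gripper's body, on its centre line; the fingertips stand 70 mm ahead of it and the grasp point (between the pads) lies 51 mm ahead of it; z points along the fingers, y is the line along which they close (so a half turn about z gives the same grasp; the last joint's range is limited). The gripper opens to 87 mm and grips with 3 to 60 N. Pads are 19 mm wide; open, the fingers measure 117 mm over their backs; the gripper's body (75 mm by 190 mm) begins 51 mm behind the grasp point.
Start: joints at [-1.316, 0.321, -0.07, 1.45, 0.023, 1.371, -0.057], TCP at [0.155, 0.631, 0.292] pointing down, gripper open.
Joint ranges: [-2.86, 2.86], [-0.3, 2.09], [-1.38, 1.24], [0.06, 2.45], [-1.56, 4.7], [0.09, 2.05], [-2.69, 2.69]. Speed limits (rad/s): [2.57, 2.57, 3.14, 3.14, 3.14, 3.14, 3.14].

## Interface

Orientations are given as a rotation vector (axis times angle).
In Python, from bench import ctrl gives the robot as it stands.
- The arm moves only by the tool drive_tool, never from a script. Its argument "motion" is a list of rows, each a list of 3 entries, a list of its own where there are three numbers: the shift along the tool's x, y, z in cm, then the turn, a rotation vector about the tool's x, y, z in degrees, then the opening, from -1 (shut) to 1 (fully open). In form: [[[x, y, z], [ax, ay, az], claw], ...]. A call has 1 to 12 rows; each row shifts and turns the commanded pose from where the row before left it, along the tool's axes as they then stand; what a row does not reach is not made up. A row lasts 1/8 s, in which the tool goes at most 62.5 mm and 10.7 degrees, less where a joint would pass 70% of its speed; a pose out of reach is approached as far as the arm can. A call with a gripper value outside its range is refused whole. The fingers move at their own pace and stop on an object; "force" is the grip in N (left out, the last holds). Time passes only in rows, so rows that do not move let the fingers close. It gives the time, the measured TCP pose, the force, the opening and the grip force at its end, in the units of the state.
- ctrl.get_state(): the state, without advancing time (a new reading comes with each control period).
- ctrl.get_image(name): name is "scene" or "side" or "wrist"; returns the picture (384x512x3 uint8, red, green, blue); there is no depth.
- ctrl.calibration(name): a dict with "K" (3x3 intrinsics, pixels), "origin" and "attitude" of the camera in the world; the wrist camera has in their place "tool_from_camera" (4x4, takes a point from camera to tool coordinates, whose origin is the TCP and whose axes are the flange's). Camera axes: x right, y up, looking along -z (the intrinsics and any distortion apply to the point x, -y, -z); pixel columns grow to the right and rows downward; lengths in m; the calibration is good to about 2 mm. The wrist camera is an equidistant fisheye: a pixel r from the principal point sees the ray r / f radians off the axis. A picture is of the moment at which its call begins: read the wrist's pose just before it. calibration takes no time and is no camera call.
- ctrl.close_job(): hands the job in; it is judged then, once.
The state is a dict: "time": time; "joint_positions": joint angles; "qd": joint speeds; "joint_torque": joint torques, N m; "position": TCP position; "tool_rot": TCP orientation; "ft_force": force on the tool from outside, world axes, zero at the start; "torque": the same for the moment, N m; "grip_width": opening from 0.0 (shut) to 1.0 (fully open); "grip_force": force on a finger pad.
Only numpy, scipy, OpenCV 4.12 (cv2) and the standard library are available. Lean on these libraries where they do the work, as an engineer would, in place of code of your own. Each camera call takes 0.05 s, during which the arm holds its last target. There are 200 camera calls.

## Working session

There is one attempt and no reset: what is moved stays moved. The work goes in short steps, Python scripts to look and compute and a tool call to move; the robot and the scene stay as the last step left them, time stands still between calls to the robot, and variables do not carry over. Pictures are saved under pics/ and viewed, at most 10 in all, crops included, and the job is handed in when it is done.

Besides the shell and the picture viewer there is one more tool, called after "Emit:" by a JSON object that holds its "api" and its "payload". drive_tool: Moves the arm, as the interface text tells. Its arguments: {"type":"object","properties":{"motion":{"type":"array","items":{"type":"array"}},"force":{"type":"number"}},"required":["motion"]}

```bash
mkdir -p pics; ls
python3 - <<'E'
from bench import ctrl
import cv2,numpy as np
s=ctrl.get_state();print({k:np.round(v,3).tolist() for k,v in s.items()})
for n in("scene","side","wrist"):
    im=ctrl.get_image(n);cv2.imwrite(f"pics/{n}0.png",im[:,:,::-1]);c=ctrl.calibration(n);print(n,{k:np.round(v,4).tolist() if not isinstance(v,str) else v for k,v in c.items()})
a=[cv2.imread(f"pics/{n}0.png") for n in("scene","side")]
E
```

```text
pics
{'time': 0.0, 'joint_positions': [-1.316, 0.322, -0.07, 1.452, 0.023, 1.371, -0.057], 'qd': [-0.0, -0.0, -0.0, 0.0, -0.001, 0.0, 0.001], 'joint_torque': [0.001, -49.131, -0.403, -31.252, -0.064, 0.044, 0.0], 'position': [0.155, 0.631, 0.291], 'tool_rot': [-0.377, -3.119, 0.003], 'ft_force': [-0.054, -0.173, 0.732], 'torque': [-0.038, 0.022, 0.063], 'grip_force': 0.0, 'grip_width': 0.999}
scene {'K': [[436.2191, 0.0, 258.0112], [0.0, 436.2191, 195.5646], [0.0, 0.0, 1.0]], 'origin': [0.8766, -0.7647, 0.9421], 'attitude': [0.7587, 0.1752, 0.487]}
side {'K': [[446.3743, 0.0, 260.1809], [0.0, 446.3743, 197.0578], [0.0, 0.0, 1.0]], 'origin': [0.1066, -0.6902, 1.0082], 'attitude': [0.6756, -0.1933, -0.5102]}
wrist {'K': [[297.3186, 0.0, 254.7373], [0.0, 297.3186, 194.1661], [0.0, 0.0, 1.0]], 'tool_from_camera': [[0.0005, 0.9589, 0.2837, 0.0775], [1.0, -0.0002, -0.0013, 0.0002], [-0.0012, 0.2837, -0.9589, -0.0925], [0.0, 0.0, 0.0, 1.0]]}
```

View pics/scene0.png

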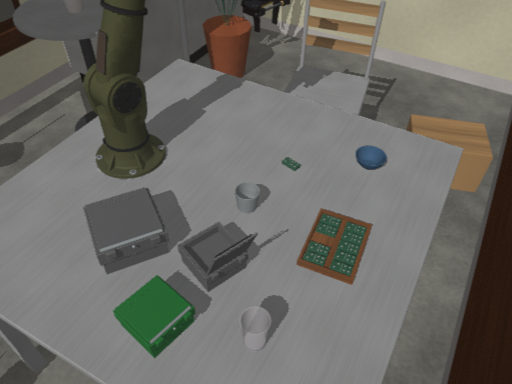

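View pics/side0.png

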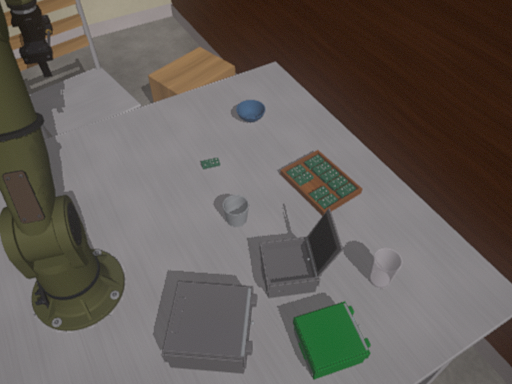

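The scene view shows the stray domino at (291,164), the small grey box at (215,255) with its lid leaning right, and the cup, tray, tumbler and bowl. In the side view the domino is at (210,163) and the box at (290,262). The big grey box and the green box are look-alikes.

```bash
cat > h.py <<'E'
import numpy as np,cv2
from scipy.spatial.transform import Rotation as R
from bench import ctrl
def ray(n,p,st=None):
    c=ctrl.calibration(n);K=np.array(c["K"]);x,y=(p[0]-K[0,2])/K[0,0],(p[1]-K[1,2])/K[1,1]
    if n=="wrist":
        T=np.array(c["tool_from_camera"]);r=np.hypot(x,y)+1e-9;d=np.array([x/r*np.sin(r),-y/r*np.sin(r),-np.cos(r)])
        W=R.from_rotvec(st["tool_rot"]).as_matrix();return np.array(st["position"])+W@T[:3,3],W@T[:3,:3]@d
    return np.array(c["origin"]),R.from_rotvec(c["attitude"]).apply([x,-y,-1])
def onz(n,p,z,st=None):
    o,d=ray(n,p,st);return o+d*(z-o[2])/d[2]
def tri(l):
    A=np.zeros((3,3));b=np.zeros(3)
    for o,d in l:
        d=d/np.linalg.norm(d);M=np.eye(3)-np.outer(d,d);A+=M;b+=M@o
    x=np.linalg.solve(A,b);return x,max(np.linalg.norm(np.cross(x-o,d/np.linalg.norm(d))) for o,d in l)
E
python3 - <<'E'
from h import *
a=cv2.imread("pics/scene0.png");b=cv2.imread("pics/side0.png")
f=lambda i,x,y:cv2.resize(i[y:y+110,x:x+130],None,fx=3,fy=5 and 3,interpolation=cv2.INTER_CUBIC)
cv2.imwrite("pics/box.png",np.hstack([f(a,165,200),f(b,240,190)]))
for n,i,(u,v) in(("scene",a,(291,164)),("side",b,(210,163))):
    h=cv2.cvtColor(i,cv2.COLOR_BGR2HSV);m=cv2.inRange(h,(45,50,20),(90,255,255))
    m2=np.zeros_like(m);m2[v-18:v+18,u-18:u+18]=m[v-18:v+18,u-18:u+18]
    m2=cv2.morphologyEx(m2,cv2.MORPH_CLOSE,np.ones((5,5)))
    c=max(cv2.findContours(m2,0,2)[0],key=cv2.contourArea)
    w=np.array([onz(n,p[0],.006)[:2] for p in c],np.float32)
    print(n,cv2.contourArea(c),cv2.minAreaRect(w))
E
```

```text
scene 106.5 ((0.47509393095970154, 0.21883434057235718), (0.03441956639289856, 0.05689769238233566), 76.00341033935547)
side 102.5 ((0.4754706919193268, 0.2224915623664856), (0.032223641872406006, 0.05278182402253151), 77.18453979492188)
```

View pics/box.png

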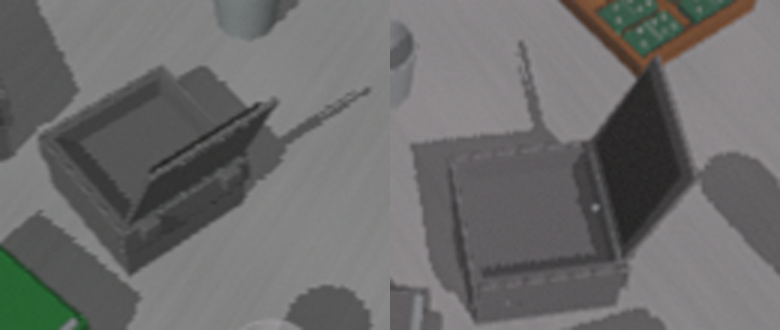

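The crops show the collar corners and lid corners clearly: scene crop (42,133), (163,68), (132,222), with lid edge (150,170)–(278,100). The side crop has (82,285), (62,160), (235,262), (200,145), with lid edge (305,175)–(265,60).

Run:
```python
from h import *
S=lambda u,v:ray("scene",(165+u/3,200+v/3));D=lambda u,v:ray("side",(240+u/3,190+v/3))
P={"FLy":((42,133),(82,285)),"FHy":((163,68),(62,160)),"HLy":((132,222),(235,262)),"lidL":((150,170),(305,175)),"lidH":((278,100),(265,60))}
for k,(a,b) in P.items():
    x,e=tri([S(*a),D(*b)]);print(k,x.round(4),round(e,4))
print(onz("side",(240+200/3,190+145/3),.072))
for n,p in(("cup s",(248,190)),):print(onz("scene",p,.065))
print(onz("side",(235,200),.065),onz("side",(386,258),.095),onz("scene",(257,318),.095))
s=ctrl.get_state();W=R.from_rotvec(s["tool_rot"]).as_matrix();print(W.round(3))
```

```text
FLy [ 0.3908 -0.2591  0.064 ] 0.0004
FHy [ 0.4388 -0.1468  0.0609] 0.0005
HLy [ 0.5066 -0.3012  0.067 ] 0.0028
lidL [ 0.5428 -0.3182  0.1837] 0.0008
lidH [ 0.587  -0.2104  0.1738] 0.0011
[ 0.54322761 -0.19960281  0.072     ]
[ 0.44571804 -0.0058109   0.065     ]
[0.44906456 0.00780758 0.065     ] [ 0.6645083  -0.35490721  0.095     ] [ 0.66798196 -0.35534873  0.095     ]
[[-0.971  0.238 -0.   ]
 [ 0.238  0.971 -0.001]
 [-0.    -0.001 -1.   ]]
```

Emit:
{"api": "drive_tool", "payload": {"motion": [[[-3.4, -2.7, 0.5], [0, 0, 0], 1], [[-3.4, -2.7, 0.5], [0, 0, 0], 1], [[-3.4, -2.7, 0.5], [0, 0, 0], 1], [[-3.4, -2.7, 0.5], [0, 0, 0], 1], [[-3.4, -2.7, 0.5], [0, 0, 0], 1], [[-3.4, -2.7, 0.5], [0, 0, 0], 1], [[-3.4, -2.7, 0.5], [0, 0, 0], 1], [[-3.4, -2.7, 0.5], [0, 0, 0], 1], [[-3.4, -2.7, 0.5], [0, 0, 0], 1], [[-3.4, -2.7, 0.5], [0, 0, 0], 1], [[-3.4, -2.7, 0.5], [0, 0, 0], 1], [[-3.4, -2.5, 0.5], [0, 0, 0], 1]]}}

```text
time: 1.65
position: [0.4751, 0.2199, 0.232]
tool_rot: [-0.377, -3.119, -0.0]
ft_force: [-0.1, 1.1, 0.1]
grip_width: 0.996
grip_force: 0.0
```

Emit:
{"api": "drive_tool", "payload": {"motion": [[[0, 0, 0], [0, 0, 0], 1], [[0, 0, 0], [0, 0, 0], 1]]}}

```text
time: 1.9
position: [0.474, 0.2219, 0.2321]
tool_rot: [-0.377, -3.118, -0.001]
ft_force: [-0.6, 0.1, 0.8]
grip_width: 1.002
grip_force: 0.0
```

```bash
cat > dom.py <<'E'
from h import *
import sys
s=ctrl.get_state();i=ctrl.get_image("wrist")[:,:,::-1].copy();cv2.imwrite(sys.argv[1],i)
h=cv2.cvtColor(i,cv2.COLOR_BGR2HSV);m=cv2.inRange(h,(45,60,20),(90,255,255))
m=cv2.morphologyEx(m,cv2.MORPH_CLOSE,np.ones((5,5)))
W=R.from_rotvec(s["tool_rot"]).as_matrix();print(np.round(s["position"],4),W.round(3).tolist())
for c in cv2.findContours(m,0,2)[0]:
    if cv2.contourArea(c)<200:continue
    w=np.array([onz("wrist",p[0],.012,s)[:2] for p in c],np.float32)
    r=cv2.minAreaRect(w);print(c.reshape(-1,2).mean(0),r,"tool dxy cm",(W.T@np.array([*r[0],0]-np.array(s["position"])))[:2]*100)
E
python3 dom.py pics/w1.png
```

```text
[0.474  0.2219 0.2321] [[-0.971, 0.238, -0.001], [0.238, 0.971, 0.0], [0.001, 0.0, -1.0]]
[249.88888889 181.66666667] ((0.47428104281425476, 0.22125403583049774), (0.02687947079539299, 0.05620604008436203), 76.80350494384766) tool dxy cm [-0.06359556 -0.05872468]
```

View pics/w1.png

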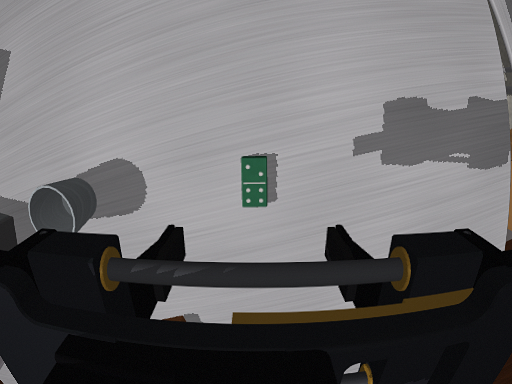

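The wrist view shows the domino at (255,182), between the fingers and aligned, measuring 27 x 56 mm. I'll descend and grip it.

Emit:
{"api": "drive_tool", "payload": {"motion": [[[-0.05, -0.05, 2.5], [0, 0, 0], 0.4], [[0, 0, 2.5], [0, 0, 0], 0.4], [[0, 0, 2.5], [0, 0, 0], 0.4], [[0, 0, 2.5], [0, 0, 0], 0.4], [[0, 0, 2.5], [0, 0, 0], 0.4], [[0, 0, 2], [0, 0, 0], 0.4], [[0, 0, 1], [0, 0, 0], 0.4], [[0, 0, 0.3], [0, 0, 0], 0.4], [[0, 0, 0], [0, 0, 0], 0.4]]}}

```text
time: 3.08
position: [0.475, 0.2212, 0.0748]
tool_rot: [0.376, 3.118, 0.001]
ft_force: [-0.2, 0.6, -0.5]
grip_width: 0.697
grip_force: 0.0
```

Emit:
{"api": "drive_tool", "payload": {"motion": [[[0, 0, 0], [0, 0, 0], -1], [[0, 0, 0], [0, 0, 0], -1], [[0, 0, 0], [0, 0, 0], -1], [[0, 0, 0], [0, 0, 0], -1], [[0, 0, 0], [0, 0, 0], -1], [[0, 0, 0], [0, 0, 0], -1]], "force": 15}}

```text
time: 3.82
position: [0.4749, 0.2207, 0.0744]
tool_rot: [0.377, 3.119, 0.0]
ft_force: [-0.1, -0.9, 1.9]
grip_width: 0.317
grip_force: 15.0
```

Emit:
{"api": "drive_tool", "payload": {"motion": [[[0, 0, -4], [0, 0, 0], -1], [[0, 0, -6], [0, 0, 0], -1], [[-1.1, -4.84, -6], [0, 0, 0], -1], [[-1.1, -4.84, 0], [0, 0, 0], -1], [[-1.1, -4.84, 0], [0, 0, 0], -1], [[-1.1, -4.84, 0], [0, 0, 0], -1], [[-1.1, -4.84, 0], [0, 0, 0], -1], [[-1.1, -4.84, 0], [0, 0, 0], -1], [[-1.1, -4.84, 0], [0, 0, 0], -1], [[-1.1, -4.84, 0], [0, 0, 0], -1], [[-1.1, -4.84, 0], [0, 0, 0], -1], [[0, 0, 0], [0, 0, 8.2], -1]]}}

```text
time: 5.32
position: [0.466, -0.221, 0.2226]
tool_rot: [0.616, 3.08, -0.004]
ft_force: [0.2, -0.0, -0.3]
grip_width: 0.315
grip_force: 15.0
```

Emit:
{"api": "drive_tool", "payload": {"motion": [[[0, 0, 0], [0, 0, 0], -1], [[0, 0, 0], [0, 0, 0], -1]]}}

```text
time: 5.58
position: [0.4674, -0.2153, 0.2222]
tool_rot: [-0.594, -3.085, -0.001]
ft_force: [-0.0, -0.3, 0.3]
grip_width: 0.325
grip_force: 15.0
```

```bash
python3 dom.py pics/w2.png
```

```text
[ 0.4674 -0.2153  0.2222] [[-0.929, 0.371, -0.0], [0.371, 0.929, 0.0], [0.0, 0.0, -1.0]]
[418.65957447 295.40425532] ((0.7053637504577637, -0.060255639255046844), (0.07139281928539276, 0.04380477964878082), 5.611809730529785) tool dxy cm [-16.34829509  23.22572099]
[ 85.8 284.4] ((0.5181704163551331, -0.4848293662071228), (0.056205909699201584, 0.036537520587444305), 68.45667266845703) tool dxy cm [-14.72376254 -23.14671277]
[253.39473684 235.07894737] ((0.5182292461395264, -0.23506641387939453), (0.05466892570257187, 0.07906723022460938), 68.21934509277344) tool dxy cm [-5.45943423  0.04784378]
[ 70.1474359  212.93589744] ((0.42575207352638245, -0.4585718512535095), (0.1934010088443756, 0.09843288362026215), 77.6133804321289) tool dxy cm [ -5.1674916  -24.13855294]
```

View pics/w2.png

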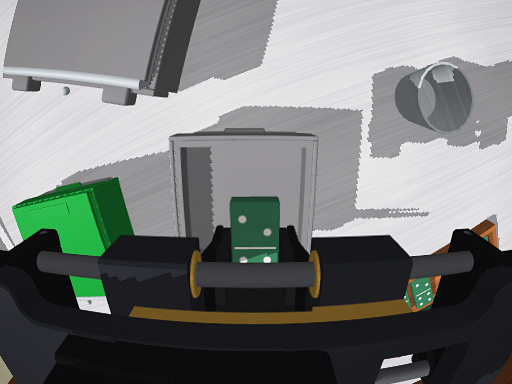

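The domino is held at (254,235). The box's front collar corners are at (170,137) and (318,136), and the well lies beneath the gripper.

Run:
```python
from h import *
s=ctrl.get_state();W=R.from_rotvec(s["tool_rot"]).as_matrix()
for z in(.065,.072):
    a,b=[onz("wrist",p,z,s) for p in((170,137),(318,136))];m=(a+b)/2;d=b-a
    ux=np.array([d[1],-d[0],0])/np.linalg.norm(d);c=m+.064*ux
    print(z,a,b,np.linalg.norm(d),"yaw",np.degrees(np.arctan2(ux[1],ux[0])),"c",c,"tool",(W.T@(c-np.array(s["position"])))[:2]*100)
```

```text
0.065 [ 0.38945969 -0.26197756  0.065     ] [ 0.43625062 -0.14416066  0.065     ] 0.1267683434787825 yaw -21.660476681771804 c [ 0.47233595 -0.22669188  0.065     ] tool [-0.87934998 -0.88343681]
0.072 [ 0.38962996 -0.2598553   0.072     ] [ 0.43510942 -0.14534058  0.072     ] 0.12321526222426273 yaw -21.66047668177178 c [ 0.47185049 -0.22622071  0.072     ] tool [-0.8166277  -0.85745301]
```

Emit:
{"api": "drive_tool", "payload": {"motion": [[[-0.5, -0.88, 0], [0, 0, 0], -1], [[0, 0, 2], [0, 0, 0], -1], [[0, 0, 2], [0, 0, 0], -1], [[0, 0, 2], [0, 0, 0], -1], [[0, 0, 2], [0, 0, 0], -1], [[0, 0, 1.5], [0, 0, 0], -1], [[0, 0, 0.7], [0, 0, 0], -1], [[0, 0, 0.2], [0, 0, 0], -1], [[0, 0, 0], [0, 0, 0], -1]]}}

```text
time: 6.75
position: [0.469, -0.2264, 0.1188]
tool_rot: [0.599, 3.083, 0.0]
ft_force: [0.4, 0.2, -0.6]
grip_width: 0.318
grip_force: 15.0
```

Emit:
{"api": "drive_tool", "payload": {"motion": [[[0, 0, 0.15], [0, 0, 0], -1], [[0, 0, 0.1], [0, 0, 0], -1], [[0, 0, 0], [0, 0, 0], -1], [[0, 0, 0], [0, 0, 0], -1]]}}

```text
time: 7.25
position: [0.4687, -0.2262, 0.116]
tool_rot: [0.599, 3.084, 0.0]
ft_force: [-1.1, -0.1, 0.1]
grip_width: 0.318
grip_force: 15.0
```

Emit:
{"api": "drive_tool", "payload": {"motion": [[[0, 0, 0], [0, 0, 0], -0.1], [[0, 0, 0], [0, 0, 0], -0.1], [[0, 0, 0], [0, 0, 0], -0.1], [[0, 0, -1], [0, 0, 0], -0.1], [[0, 0, -3], [0, 0, 0], -0.1], [[0, 0, -4], [0, 0, 0], -0.1], [[0, 0, -5], [0, 0, 0], -0.1], [[0, 0, -5], [0, 0, 0], -0.1], [[0, 0, 0], [0, 0, 0], -0.1]]}}

```text
time: 8.38
position: [0.4704, -0.2275, 0.3007]
tool_rot: [0.598, 3.075, 0.001]
ft_force: [0.7, -0.2, -0.7]
grip_width: 0.447
grip_force: 0.0
```

```bash
python3 dom.py pics/w3.png
```

```text
[ 0.4704 -0.2275  0.3007] [[-0.927, 0.375, 0.009], [0.375, 0.927, -0.001], [-0.009, 0.002, -1.0]]
[428.53571429 287.67857143] ((0.7814546823501587, -0.01573190465569496), (0.0385134294629097, 0.043942004442214966), 68.52701568603516) tool dxy cm [-20.64150111  31.23171598]
[447.03278689 229.75409836] ((0.6876300573348999, 0.035985540598630905), (0.05701827630400658, 0.0690813660621643), 5.5829668045043945) tool dxy cm [-10.0048837   32.50924663]
[101.86624204 200.47133758] ((0.44516295194625854, -0.45449769496917725), (0.17450611293315887, 0.13477416336536407), 78.1326904296875) tool dxy cm [ -5.91352187 -22.05153832]
[253.33333333 170.88888889] ((0.47673922777175903, -0.22907871007919312), (0.030417626723647118, 0.06219843402504921), 68.5403823852539) tool dxy cm [-0.39067896  0.03026425]
```

View pics/w3.png

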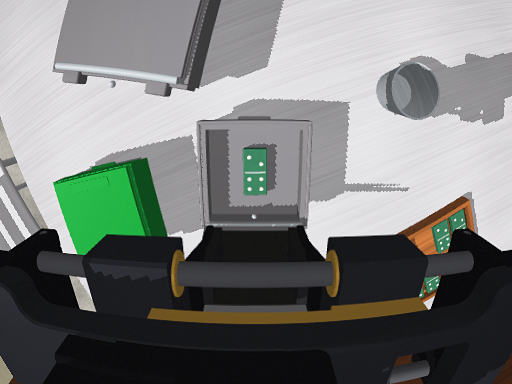

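The domino lies flat in the well at (255,171). Next I go over and behind the lid with the fingers shut.

Emit:
{"api": "drive_tool", "payload": {"motion": [[[-2, 0, 0], [0, 0, 0], -1], [[-3, 0, 0], [0, 0, 0], -1], [[-3, 0, 0], [0, 0, 0], -1], [[-3, 0, 0], [0, 0, 0], -1], [[-3, 0, 0], [0, 0, 0], -1], [[-1, 0, 0], [0, 0, 0], -1], [[0, 0, 2], [0, 0, 0], -1], [[0, 0, 2], [0, 0, 0], -1], [[0, 0, 2], [0, 0, 0], -1], [[0, 0, 0.8], [0, 0, 0], -1], [[0, 0, 0], [0, 0, 0], -1], [[0, 0, 0], [0, 0, 0], -1]]}}

```text
time: 9.93
position: [0.6081, -0.2826, 0.2288]
tool_rot: [0.599, 3.082, -0.0]
ft_force: [-0.7, 0.6, -0.6]
grip_width: 0.006
grip_force: 0.0
```

Emit:
{"api": "drive_tool", "payload": {"motion": [[[0.7, 0, 0], [0, 0, 0], -1], [[0.7, 0, 0], [0, 0, 0], -1], [[0.5, 0, 0], [0, 0, 0], -1], [[0.4, 0, 0], [0, 0, 0], -1], [[0.4, 0, 0], [0, 0, 0], -1], [[0.4, 0, 0], [0, 0, 0], -1], [[0.4, 0, 0], [0, 0, 0], -1], [[0.4, 0, 0], [0, 0, 0], -1]]}}

```text
time: 10.92
position: [0.5727, -0.2683, 0.2291]
tool_rot: [0.598, 3.08, -0.001]
ft_force: [5.0, -1.6, 2.7]
grip_width: 0.005
grip_force: 2.0
```

Emit:
{"api": "drive_tool", "payload": {"motion": [[[0.35, 0, 0], [0, 0, 0], -1], [[0.35, 0, 0], [0, 0, 0], -1], [[0.35, 0, 0], [0, 0, 0], -1], [[0.35, 0, 0], [0, 0, 0], -1], [[0.35, 0, 0], [0, 0, 0], -1], [[0.35, 0, 0], [0, 0, 0], -1]]}}

```text
time: 11.68
position: [0.5516, -0.2598, 0.2277]
tool_rot: [-0.599, -3.083, -0.0]
ft_force: [2.2, -1.7, 2.1]
grip_width: 0.008
grip_force: 1.3
```

Emit:
{"api": "drive_tool", "payload": {"motion": [[[0.4, 0, 0], [0, 0, 0], -1], [[0.4, 0, 0], [0, 0, 0], -1], [[0.4, 0, 0], [0, 0, 0], -1], [[0.4, 0, 0], [0, 0, 0], -1], [[0.4, 0, 0], [0, 0, 0], -1], [[0.4, 0, 0], [0, 0, 0], -1], [[0.4, 0, 0], [0, 0, 0], -1], [[0.4, 0, 0], [0, 0, 0], -1], [[0.4, 0, 0], [0, 0, 0], -1], [[0.4, 0, 0], [0, 0, 0], -1]]}}

```text
time: 12.92
position: [0.5145, -0.2448, 0.2278]
tool_rot: [-0.599, -3.083, -0.0]
ft_force: [0.8, -0.9, -1.1]
grip_width: 0.005
grip_force: 0.5
```

Emit:
{"api": "drive_tool", "payload": {"motion": [[[0.4, 0, 0], [0, 0, 0], -1], [[0.4, 0, 0], [0, 0, 0], -1], [[0.4, 0, 0], [0, 0, 0], -1], [[0.4, 0, 0], [0, 0, 0], -1], [[0.4, 0, 0], [0, 0, 0], -1], [[0.4, 0, 0], [0, 0, 0], -1], [[0.4, 0, 0], [0, 0, 0], -1], [[0.4, 0, 0], [0, 0, 0], -1], [[0.4, 0, 0], [0, 0, 0], -1], [[0, 0, 0], [0, 0, 0], -1]]}}

```text
time: 14.18
position: [0.4814, -0.2313, 0.2279]
tool_rot: [0.599, 3.084, 0.001]
ft_force: [-0.4, -0.2, 0.3]
grip_width: 0.009
grip_force: 0.0
```

Run:
```python
from h import *
a=ctrl.get_image("scene")[:,:,::-1];b=ctrl.get_image("side")[:,:,::-1]
f=lambda i,x,y:cv2.resize(i[y:y+110,x:x+130],None,fx=3,fy=3,interpolation=cv2.INTER_CUBIC)
cv2.imwrite("pics/box2.png",np.hstack([f(a,165,200),f(b,240,190)]))
```

```text
(no output)
```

View pics/box2.png

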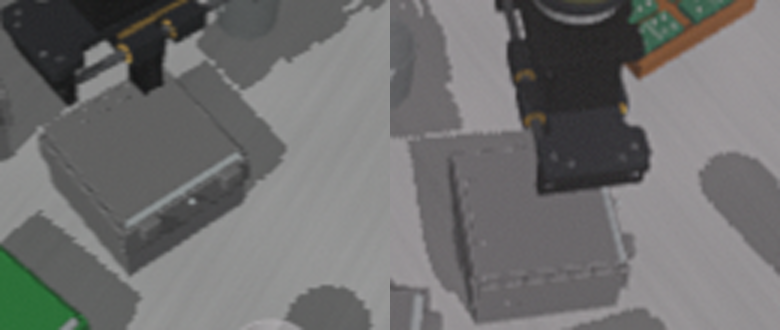

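The lid has sprung shut in both views. Now I move over the front edge and press gently.

Emit:
{"api": "drive_tool", "payload": {"motion": [[[2, 0, 0], [0, 0, 0], -1], [[2, 0, 0], [0, 0, 0], -1], [[2, 0, 0], [0, 0, 0], -1], [[0.3, 0, 1], [0, 0, 0], -1], [[0, 0, 2], [0, 0, 0], -1], [[0, 0, 2], [0, 0, 0], -1], [[0, 0, 1.4], [0, 0, 0], -1], [[0, 0, 0.4], [0, 0, 0], -1], [[0, 0, 0], [0, 0, 0], -1], [[0, 0, 0], [0, 0, 0], -1], [[0, 0, 0], [0, 0, 0], -1]]}}

```text
time: 15.65
position: [0.4236, -0.208, 0.1604]
tool_rot: [0.599, 3.083, 0.0]
ft_force: [-0.5, 0.4, -0.3]
grip_width: 0.005
grip_force: 0.0
```

Emit:
{"api": "drive_tool", "payload": {"motion": [[[0, 0, 0.2], [0, 0, 0], -1], [[0, 0, 0.2], [0, 0, 0], -1], [[0, 0, 0.2], [0, 0, 0], -1], [[0, 0, 0.1], [0, 0, 0], -1], [[0, 0, 0.1], [0, 0, 0], -1], [[0, 0, 0.1], [0, 0, 0], -1], [[0, 0, 0.1], [0, 0, 0], -1], [[0, 0, 0], [0, 0, 0], -1]]}}

```text
time: 16.65
position: [0.4232, -0.2079, 0.1498]
tool_rot: [-0.599, -3.084, -0.0]
ft_force: [-0.5, 0.3, -0.6]
grip_width: 0.008
grip_force: 0.0
```

Tips are at 0.0798; I'll step down in half millimetres.

Emit:
{"api": "drive_tool", "payload": {"motion": [[[0, 0, 0.1], [0, 0, 0], -1], [[0, 0, 0.05], [0, 0, 0], -1], [[0, 0, 0.05], [0, 0, 0], -1], [[0, 0, 0], [0, 0, 0], -1]]}}

```text
time: 17.15
position: [0.4232, -0.2079, 0.1479]
tool_rot: [0.599, 3.084, 0.0]
ft_force: [-0.4, -0.2, -0.3]
grip_width: 0.006
grip_force: 0.0
```

Emit:
{"api": "drive_tool", "payload": {"motion": [[[0, 0, 0.05], [0, 0, 0], -1], [[0, 0, 0.05], [0, 0, 0], -1], [[0, 0, 0], [0, 0, 0], -1]]}}

```text
time: 17.52
position: [0.4233, -0.2079, 0.1471]
tool_rot: [0.599, 3.084, 0.0]
ft_force: [-0.8, 0.4, 2.2]
grip_width: 0.004
grip_force: 1.5
```

Emit:
{"api": "drive_tool", "payload": {"motion": [[[0, 0, 0.05], [0, 0, 0], -1], [[0, 0, 0.05], [0, 0, 0], -1], [[0, 0, 0], [0, 0, 0], -1]]}}

```text
time: 17.9
position: [0.4233, -0.2079, 0.1463]
tool_rot: [-0.599, -3.084, -0.001]
ft_force: [-2.8, 0.5, 5.9]
grip_width: 0.005
grip_force: 3.0
```

Emit:
{"api": "drive_tool", "payload": {"motion": [[[0, 0, 0.05], [0, 0, 0], -1], [[0, 0, 0], [0, 0, 0], -1]]}}

```text
time: 18.15
position: [0.4232, -0.2079, 0.1458]
tool_rot: [-0.599, -3.084, -0.001]
ft_force: [-1.5, 0.6, 6.4]
grip_width: 0.005
grip_force: 3.1
```

Emit:
{"api": "drive_tool", "payload": {"motion": [[[0, 0, 0.05], [0, 0, 0], -1], [[0, 0, 0], [0, 0, 0], -1]]}}

```text
time: 18.4
position: [0.4232, -0.2079, 0.1453]
tool_rot: [-0.599, -3.084, -0.001]
ft_force: [-2.3, 1.2, 6.0]
grip_width: 0.002
grip_force: 3.1
```

Emit:
{"api": "drive_tool", "payload": {"motion": [[[0, 0, 0.05], [0, 0, 0], -1], [[0, 0, 0], [0, 0, 0], -1]]}}

```text
time: 18.65
position: [0.4232, -0.2079, 0.1448]
tool_rot: [-0.599, -3.084, -0.001]
ft_force: [-2.5, 0.8, 5.7]
grip_width: 0.003
grip_force: 3.1
```

Plateau at about 6 N; continue step by step.

Emit:
{"api": "drive_tool", "payload": {"motion": [[[0, 0, 0.05], [0, 0, 0], -1], [[0, 0, 0.05], [0, 0, 0], -1], [[0, 0, 0], [0, 0, 0], -1]]}}

```text
time: 19.02
position: [0.4232, -0.2079, 0.1438]
tool_rot: [-0.599, -3.084, -0.001]
ft_force: [-1.8, 0.1, 6.6]
grip_width: 0.009
grip_force: 3.1
```

Emit:
{"api": "drive_tool", "payload": {"motion": [[[0, 0, 0.05], [0, 0, 0], -1], [[0, 0, 0], [0, 0, 0], -1]]}}

```text
time: 19.27
position: [0.4231, -0.2079, 0.1433]
tool_rot: [-0.599, -3.084, -0.001]
ft_force: [-2.1, 1.4, 6.1]
grip_width: 0.004
grip_force: 3.1
```

Emit:
{"api": "drive_tool", "payload": {"motion": [[[0, 0, 0.05], [0, 0, 0], -1], [[0, 0, 0], [0, 0, 0], -1]]}}

```text
time: 19.52
position: [0.4231, -0.2078, 0.1428]
tool_rot: [-0.599, -3.084, -0.001]
ft_force: [-2.6, -0.2, 6.3]
grip_width: 0.007
grip_force: 3.1
```

Emit:
{"api": "drive_tool", "payload": {"motion": [[[0, 0, 0.04], [0, 0, 0], -1], [[0, 0, 0], [0, 0, 0], -1]]}}

```text
time: 19.77
position: [0.4231, -0.2079, 0.1424]
tool_rot: [-0.599, -3.083, -0.001]
ft_force: [-2.1, 1.0, 6.1]
grip_width: 0.006
grip_force: 3.2
```

Emit:
{"api": "drive_tool", "payload": {"motion": [[[0, 0, 0.04], [0, 0, 0], -1], [[0, 0, 0], [0, 0, 0], -1]]}}

```text
time: 20.02
position: [0.4231, -0.2079, 0.142]
tool_rot: [-0.599, -3.083, -0.001]
ft_force: [-1.7, 1.6, 6.8]
grip_width: 0.004
grip_force: 3.3
```

Emit:
{"api": "drive_tool", "payload": {"motion": [[[0, 0, 0.04], [0, 0, 0], -1], [[0, 0, 0], [0, 0, 0], -1]]}}

```text
time: 20.27
position: [0.4231, -0.2079, 0.1417]
tool_rot: [-0.599, -3.083, -0.001]
ft_force: [-2.8, 1.3, 7.2]
grip_width: 0.007
grip_force: 3.7
```

Emit:
{"api": "drive_tool", "payload": {"motion": [[[0, 0, 0.03], [0, 0, 0], -1], [[0, 0, 0], [0, 0, 0], -1]]}}

```text
time: 20.52
position: [0.4231, -0.2079, 0.1415]
tool_rot: [-0.599, -3.083, -0.001]
ft_force: [-3.6, 1.8, 8.5]
grip_width: 0.002
grip_force: 4.1
```

Emit:
{"api": "drive_tool", "payload": {"motion": [[[0, 0, 0.03], [0, 0, 0], -1], [[0, 0, 0], [0, 0, 0], -1], [[0, 0, 0], [0, 0, 0], -1]]}}

```text
time: 20.9
position: [0.4231, -0.2079, 0.1412]
tool_rot: [-0.599, -3.083, -0.001]
ft_force: [-3.5, 1.3, 8.3]
grip_width: 0.003
grip_force: 4.5
```

The force is climbing past the plateau, so the lid is at its stop. I'll back off and check.

Emit:
{"api": "drive_tool", "payload": {"motion": [[[0, 0, -0.3], [0, 0, 0], -1], [[0, 0, -1], [0, 0, 0], -1], [[0, 0, -3], [0, 0, 0], -1], [[0, 0, -4], [0, 0, 0], -1], [[0, 0, -4], [0, 0, 0], -1], [[0, 4, -3], [0, 0, 0], -1], [[0, 5, 0], [0, 0, 0], -1], [[0, 5, 0], [0, 0, 0], -1], [[0, 3, 0], [0, 0, 0], -1], [[0, 0, 0], [0, 0, 0], -1], [[0, 0, 0], [0, 0, 0], -1]]}}

```text
time: 22.28
position: [0.4866, -0.0513, 0.2938]
tool_rot: [0.601, 3.083, -0.001]
ft_force: [0.1, -0.5, 0.3]
grip_width: 0.008
grip_force: 0.0
```

Run:
```python
from h import *
a=ctrl.get_image("scene")[:,:,::-1];b=ctrl.get_image("side")[:,:,::-1]
f=lambda i,x,y:cv2.resize(i[y:y+110,x:x+130],None,fx=3,fy=3,interpolation=cv2.INTER_CUBIC)
cv2.imwrite("pics/box3.png",np.hstack([f(a,165,200),f(b,240,190)]))
print(ctrl.get_state()["position"])
```

```text
[ 0.48652572 -0.05171521  0.29380371]
```

View pics/box3.png

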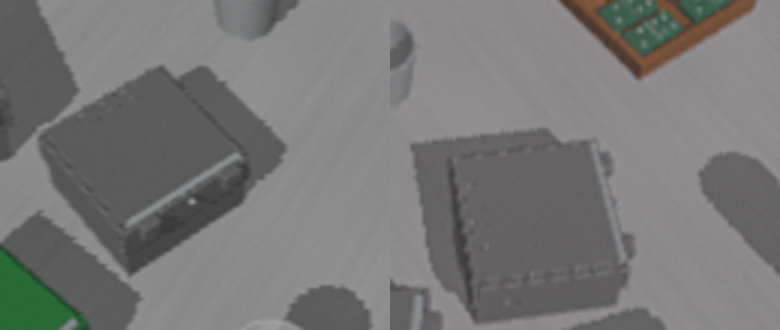

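The lid lies flat on the box in both views, and the cup and tray have not moved.

```bash
python3 -c "from bench import ctrl; print(ctrl.close_job())"
```

```text
the job is handed in; nothing more can be done
None
```

The domino is flat in the well, and the lid is tipped shut and pressed down to its stop. The highest force I read on the lid was about 9.5 N. I handed the job in at about 22 s; no verdict came back.

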